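# Lay the standing soap bars down to dry

## Task

Two freshly cast soap bars stand on end on the drying board. With the fingertips, push each of them over about where it stands, so that it ends lying on the board on its plain flat back with the raised round motif facing straight up. Do not pick up or carry the bars, and leave the soap bar that is already lying down, the jar, the jug and the spatula where they are.

Things in the scene. Friction and masses are not known exactly. Their poses are not given: they have to be found in the camera images.
- board: dark wooden drying board, 420 (x) x 620 (y) x 20 mm, fixed on the steel bench; origin at the centre of its underside, its top is 20 mm above the bench (z = 0.020)
- bar_1: soap bar standing on end on the board (z up), any heading; block 26 (x) x 62 (y) x 95 mm (z), 0.10-0.21 kg; origin at the block's centre. +x is the normal of the broad face with the raised motif: a round boss 50 mm across at the face's centre, 6 mm proud, with a 34 mm disc 4 mm prouder on it. The -x face is the plain flat back
- bar_2: soap bar standing on end on the board (z up), any heading; block 26 (x) x 62 (y) x 95 mm (z), 0.10-0.21 kg; origin at the block's centre. Same shape and axes as bar_1 (motif on +x, plain back at -x). Tilted past some 15 degrees such a bar falls by itself; pushed near its top end it tips, pushed near its foot it may slide
- dry_bar: bystander: a soap bar of the same shape and frame already lying on its back near the middle of one long edge of the board, motif up; leave it
- jar: bystander: a lidded round jar 52 mm across and 70 mm high standing near the middle of the other long edge of the board; origin at the centre of its underside; leave it
- jug: bystander: a pink mug-shaped pouring jug 120 mm across and 120 mm high with a handle, on the bench to the robot's left of the board; origin at the centre of its underside; leave it
- spatula: bystander: a spatula lying on the bench along x, to the robot's right of the board; origin on its underside; leave it

How it is judged:
By the outcome, as a careful person would: the job done as asked, in the order asked, and still so for the second after the job is handed in, with the robot touching nothing.
It also fails if it takes over 42 s, if anything falls off the work surface, if the arm or the gripper's body presses on something with over 40 N, if the wrist force passes 120 N, or if a joint passes its speed limit or range.

## Robot

A 7-joint arm with a two-finger parallel gripper is mounted at the origin on the work surface. World frame = base frame: x ahead of the robot, y to its left, z up, the work surface at z = 0. Lengths are in m, angles in degrees, forces in N, time in s.
With the tool pointing down it reaches from about 0.425 to 0.875 m from the base axis. Payload 4.7 kg.
Tool frame: the origin (TCP) lies at the very end of the fingers, on their centre line; the grasp point (between the pads) lies env.grip_point_offset behind it (env.grip_point_offset is the distance from the TCP to the grasp point, in m); z points along the fingers, y is the direction in which the jaws open and shut (so a half turn about z gives the same grasp; the last joint's range is limited). The gripper opens to 87 mm and grips with 3 to 60 N. Pads are 19 mm wide; open, the fingers measure 117 mm over their backs; the gripper's body (75 mm by 190 mm) begins 51 mm behind the grasp point.
Start: joints at [-67.202, 18.392, -4.016, 83.108, 1.295, 78.541, -3.26], TCP at [0.243, 0.603, 0.223] pointing down, gripper open.
Joint ranges: [-163.93, 163.93], [-17.29, 119.83], [-79.2, 71.16], [3.27, 140.29], [-89.18, 269.18], [5.43, 117.66], [-154.24, 154.24]. Speed limits (degrees/s): [147.25, 147.25, 180, 180, 180, 180, 180].

## Interface

Orientations are given as [roll, pitch, yaw] about the fixed x, y, z axes, in that order (R = Rz(yaw) Ry(pitch) Rx(roll)).
In Python, from cell import env gives the robot as it stands.
- The arm moves only by the tool send_rows, never from a script. Its argument "plan" is a list of rows, each a list of 7 numbers: the finger opening in mm, from 0 to 87, then the shift along the tool's x, y, z in mm, then the turn, a rotation vector about the tool's x, y, z in rad. A call has 1 to 12 rows; each row shifts and turns the commanded pose from where the row before left it, along the tool's axes as they then stand; what a row does not reach is not made up. A row lasts 1/10 s, in which the tool goes at most 50 mm and 8.59 degrees, less where a joint would pass 70% of its speed; a pose out of reach is approached as far as the arm can. A call is refused whole if a number of a shift passes 50 or a number of a turn 0.15, either way. A call with a gripper value outside its range is refused whole. The fingers move at their own pace and stop on an object; "grip_force" is the grip in N (left out, the last holds). Time passes only in rows, so rows that do not move let the fingers close. It gives the time, the measured TCP pose, the force and the opening at its end, in the units of the state.
- env.get_obs(): the state, without advancing time (a new reading comes with each control period).
- env.read_camera(name): name is "scene" or "top" or "wrist"; returns the picture (384x512x3 uint8, red, green, blue); there is no depth.
- env.get_calibration(name): a dict with "fx", "fy", "cx", "cy" (pixels), "extrinsics" (4x4, takes a point from camera to world coordinates). Camera axes: x right, y down, z forward; pixel columns grow to the right and rows downward; lengths in m; the calibration is good to about 2 mm. A picture is of the moment at which its call begins: read the wrist's pose just before it. get_calibration takes no time and is no camera call; for the wrist camera it gives the pose at the moment of the call.
- env.sign_off(): hands the job in, once; it reports no verdict.
Trained networks look in the newest picture that a camera, given by its name, has taken for a name from the list of things; names that differ only in an ending like _2 or _b are one class to them, and where a whole thing is asked for, a point or a joint stands for the part that bears it (a point fixed in the world has none). Each returns a list of dicts, best first, with "confidence" (0 to 1); they miss things now and then, are a little off and sometimes report something else, mostly with a low value. They report only what shows in the picture. A call takes as long as a camera call.
- env.regions_of(camera, query): "region" (384x512 bool, what is visible of it) and "rect" ([left, top, right, bottom] in pixels, round what is visible of it).
The state is a dict: "time_s": time; "qpos": joint angles; "joint_velocities": joint speeds; "effort": joint torques, N m; "tool_pos": TCP position; "tool_rot": TCP orientation; "force": force on the tool from outside, world axes, zero at the start; "wrist_torque": the same for the moment, N m; "grip_width": finger opening in m.
Only numpy, scipy, OpenCV 4.12 (cv2) and the standard library are available. Lean on these libraries where they do the work, as an engineer would, in place of code of your own. Each camera call takes 0.05 s, during which the arm holds its last target. There are 200 camera calls.

## Working session

There is one attempt and no reset: what is moved stays moved. The work goes in short steps, Python scripts to look and compute and a tool call to move; the robot and the scene stay as the last step left them, time stands still between calls to the robot, and variables do not carry over. Pictures are saved under pics/ and viewed, about 8 in all and at most 12, crops included, and the job is handed in when it is done.

Besides the shell and the picture viewer there is one more tool, called after "Call:" as a command line: name --pt "numbers of a row" for each row, then --argument value for the rest. send_rows: Moves the arm, as the interface text tells. Its arguments: {"type":"object","properties":{"plan":{"type":"array"},"grip_force":{"type":"number"}},"required":["plan"]}

```bash
mkdir -p pics; ls; python3 - <<'E'
from cell import env
import cv2,numpy as np
np.set_printoptions(precision=4,suppress=True)
print(env.grip_point_offset,env.get_obs())
for c in ("scene","top"):
    im=env.read_camera(c); cv2.imwrite(f"pics/{c}0.png",im[:,:,::-1])
    k=env.get_calibration(c); print(c,k)
    for q in ("bar_1","dry_bar","jar","jug"):
        for r in env.regions_of(c,q): print(c,q,r["confidence"],r["rect"],r["region"].sum())
a=cv2.imread("pics/top0.png");cv2.imwrite("pics/top0.png",cv2.resize(a,(800,600)))
a=cv2.imread("pics/scene0.png");cv2.imwrite("pics/scene0.png",cv2.resize(a,(800,600)))
E
```

```text
pics
0.0187 {'time_s': 0.0, 'qpos': array([-67.2024,  18.4393,  -4.0137,  83.1733,   1.296 ,  78.5402,
        -3.26  ]), 'joint_velocities': array([-0.034 , -0.0146,  0.0516, -0.0329,  0.0135, -0.0943,  0.0251]), 'effort': array([ -0.0009, -49.1281,  -0.4044, -31.253 ,  -0.0641,   0.0436,
         0.0002]), 'tool_pos': array([0.2433, 0.6022, 0.2215]), 'tool_rot': array([-179.8925,    0.0072,  158.0107]), 'force': array([0.4186, 0.7913, 0.2288]), 'wrist_torque': array([-0.0031,  0.0233, -0.0039]), 'grip_width': 0.08741517941590628}
scene {'fx': 482.35246914168494, 'fy': 482.35246914168494, 'cx': 256.246007077132, 'cy': 184.8135809737629, 'extrinsics': array([[ 0.7626,  0.5109, -0.3968,  1.1889],
       [ 0.6469, -0.6091,  0.4588, -0.7086],
       [-0.0073, -0.6066, -0.795 ,  1.323 ],
       [ 0.    ,  0.    ,  0.    ,  1.    ]])}
scene bar_1 0.87 [208.7, 204.6, 227.3, 229.9] 425
scene bar_1 0.64 [276.6, 151.2, 294.3, 174.7] 399
scene bar_1 0.55 [276.6, 209.2, 305.9, 237.0] 588
scene dry_bar 0.72 [273.9, 210.4, 306.2, 237.2] 580
scene jar 0.84 [206.2, 161.8, 221.7, 182.1] 313
top {'fx': 451.0880748561637, 'fy': 451.0880748561637, 'cx': 261.84390635172196, 'cy': 189.07298652329638, 'extrinsics': array([[-0.0029, -0.9944,  0.1058,  0.4049],
       [-1.    ,  0.0031,  0.0026,  0.002 ],
       [-0.0029, -0.1058, -0.9944,  1.7479],
       [ 0.    ,  0.    ,  0.    ,  1.    ]])}
top bar_1 0.47 [299.4, 191.0, 313.8, 208.5] 154
top dry_bar 0.89 [260.0, 142.8, 274.3, 168.8] 377
top dry_bar 0.25 [298.1, 188.9, 314.8, 211.5] 189
top jar 0.44 [262.0, 234.6, 277.5, 244.3] 156
top jug 0.89 [108.5, 200.6, 146.6, 243.9] 1185
```

View pics/scene0.png

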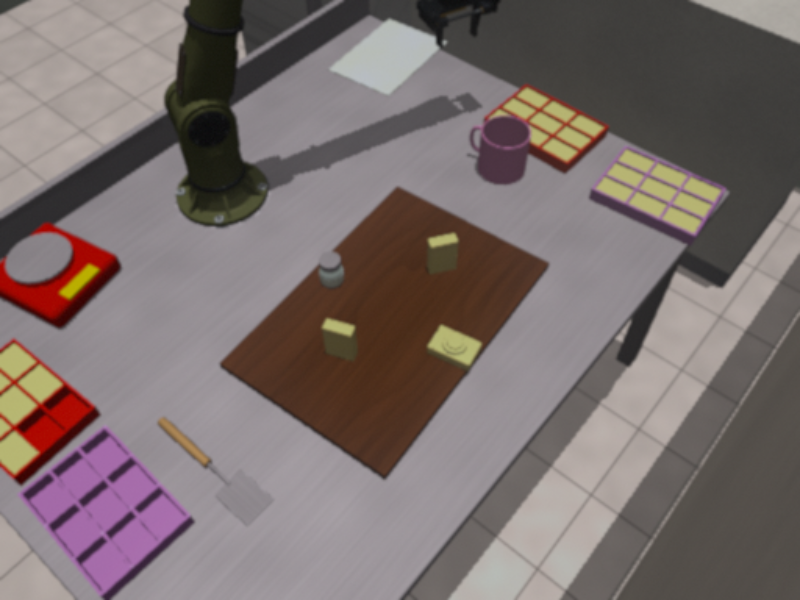

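View pics/top0.png

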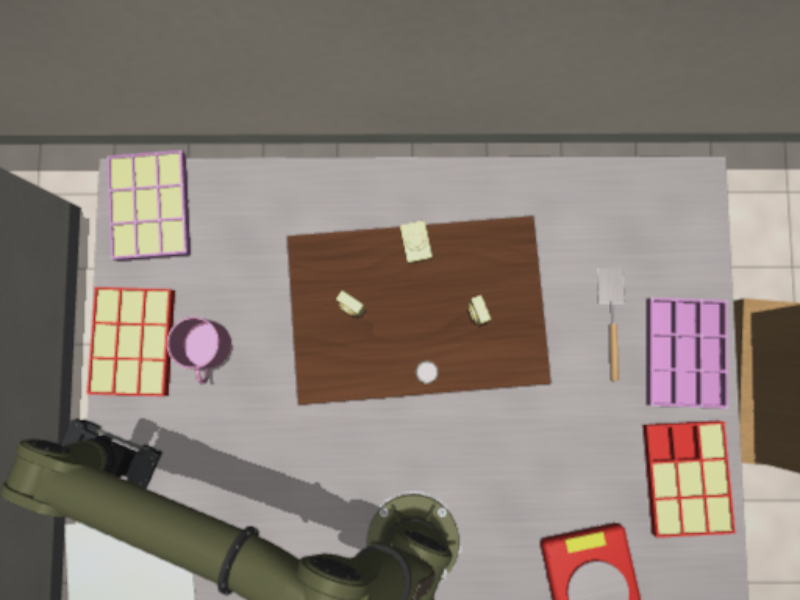

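The scene view shows two standing bars at (341,338) and (441,253), the lying bar at (455,345) and the jar at (331,268). The top view shows the standing bars at (350,303) and (480,310), with their dark boss sides facing the robot. I'll zoom in for the headings.

```bash
cat > h.py <<'E'
from cell import env
import cv2,numpy as np
np.set_printoptions(precision=4,suppress=True)
def ray(k,uv,z):
    E=k["extrinsics"];d=E[:3,:3]@np.array([(uv[0]-k["cx"])/k["fx"],(uv[1]-k["cy"])/k["fy"],1]);o=E[:3,3]
    return o+d*(z-o[2])/d[2]
def proj(k,P):
    E=k["extrinsics"];p=(np.asarray(P)-E[:3,3])@E[:3,:3]
    return np.c_[p[:,0]/p[:,2]*k["fx"]+k["cx"],p[:,1]/p[:,2]*k["fy"]+k["cy"]]
E
python3 - <<'E'
from h import *
out=[]
for c,cs in (("top",[(224,194),(307,199)]),("scene",[(284,162),(218,217)])):
    im=env.read_camera(c)[:,:,::-1]; k=env.get_calibration(c)
    for (u,v) in cs:
        p=im[v-24:v+24,u-24:u+24].copy()
        if c=="top":
            m=(p.min(2)>0)&(p[:,:,1]>165)
            n,l,s,ce=cv2.connectedComponentsWithStats(m.astype(np.uint8))
            i=1+np.argmax(s[1:,4]); ys,xs=np.where(l==i)
            P=np.array([ray(k,(x+u-24,y+v-24),.115)[:2] for x,y in zip(xs,ys)])
            r=cv2.minAreaRect((P*1000).astype(np.float32)); w,V=np.linalg.eigh(np.cov(P.T))
            print(len(P),P.mean(0),r,"long axis deg",np.degrees(np.arctan2(V[1,1],V[0,1])),np.sqrt(12*w))
        out.append(cv2.resize(p,(380,290),interpolation=cv2.INTER_CUBIC))
cv2.imwrite("pics/z.png",np.vstack([np.hstack(out[:2]),np.hstack(out[2:])]))
k=env.get_calibration("top")
for n,uv,z in (("jar",(427/800*512,372/600*384),.09),("dry",(416/800*512,241/600*384),.046)): print(n,ray(k,uv,z))
E
```

```text
131 [0.5628 0.1475] ((561.1876220703125, 149.3623046875), (59.9036979675293, 34.2544059753418), 56.15015411376953) long axis deg 54.51364146321142 [0.0311 0.0561]
124 [ 0.5471 -0.1567] ((545.5418090820312, -152.65789794921875), (60.18110275268555, 36.54863357543945), 20.9876651763916) long axis deg -159.9963607064253 [0.0312 0.0578]
jar [ 0.4012 -0.035   0.09  ]
dry [ 0.72   -0.0108  0.046 ]
```

View pics/z.png

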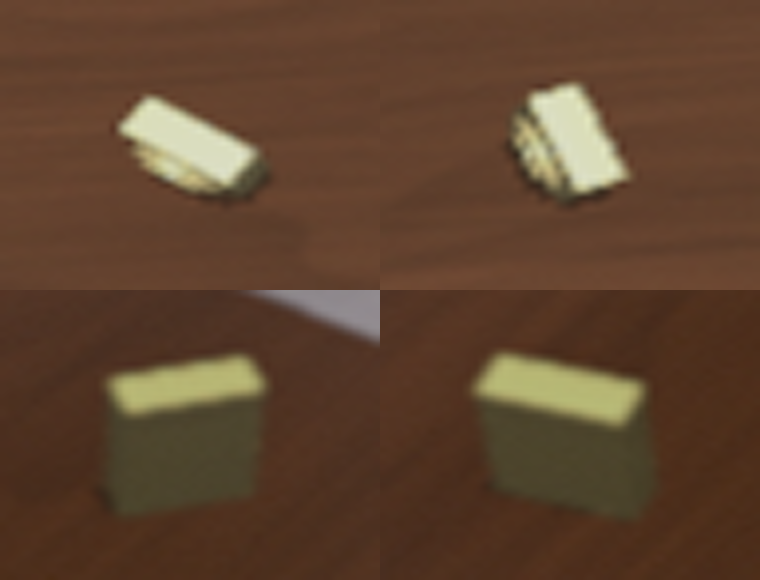

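The crops settle it. The left bar (0.562, 0.148) has its motif normal at about 146°, so I push towards −34°. The right bar (0.546, −0.155) has its normal at about 111°, so I push towards −69°. Both fall zones are clear. First I approach the left bar from its motif side, staying high past the jug.

Call:
send_rows --pt "20 -34 -24 0 0 0 0" --pt "20 -34 -24 0 0 0 0" --pt "20 -34 -24 0 0 0 0" --pt "20 -34 -24 0 0 0 0" --pt "20 -34 -24 0 0 0 0" --pt "20 -34 -24 0 0 0 0" --pt "20 -34 -24 0 0 0 0" --pt "20 -34 -24 0 0 0 0" --pt "20 -34 -24 0 0 0 0" --pt "20 -34 -24 0 0 0 0" --pt "20 -17 -12 0 0 0 0.1" --pt "20 -10 -10 0 0 0 0.11"

```text
time_s: 1.8
tool_pos: [0.4858, 0.2194, 0.2228]
tool_rot: [180.0, 0.0, 145.5]
force: [0.0, 0.6, 0.5]
grip_width: 0.0201
```

```bash
cat >> h.py <<'E'
from scipy.spatial.transform import Rotation as Ro
def to(p,yaw):
    o=env.get_obs();R=Ro.from_euler("xyz",o["tool_rot"],degrees=True)
    print(o["time_s"],o["tool_pos"],o["tool_rot"],o["force"],o["grip_width"])
    G=Ro.from_euler("xyz",[180,0,yaw],degrees=True)
    print("shift mm",R.inv().apply(np.array(p)-o["tool_pos"])*1000,"turn",(R.inv()*G).as_rotvec())
E
python3 -c "
from h import *
to([.5164,.1792,.105],146)"
```

```text
1.8 [0.4858 0.2194 0.2228] [179.974    0.0487 145.5259] [0.0061 0.5714 0.5121] 0.020130501888299075
shift mm [-47.8805 -15.8566 117.8659] turn [ 0.0004  0.0009 -0.0083]
```

Call:
send_rows --pt "20 -16 -8 20 0 0 0" --pt "20 -16 -8 20 0 0 0" --pt "20 -16 0 30 0 0 0" --pt "20 0 0 30 0 0 0" --pt "20 0 0 18 0 0 0" --pt "20 0 0 0 0 0 0" --pt "20 0 0 0 0 0 0"

```text
time_s: 2.5
tool_pos: [0.5153, 0.1819, 0.1051]
tool_rot: [180.0, 0.0, 146.0]
force: [-0.5, -0.1, 0.3]
grip_width: 0.0199
```

```bash
python3 -c "
from h import *
to([.5164,.1792,.105],146)
a=env.read_camera('scene')[:,:,::-1];cv2.imwrite('pics/pre.png',cv2.resize(a[120:264,170:362],(800,600),interpolation=2))"
```

```text
2.5 [0.5153 0.1819 0.1051] [179.9853   0.0126 145.9881] [-0.4578 -0.1041  0.2504] 0.01987271262745069
shift mm [-2.3962 -1.6687  0.084 ] turn [ 0.0003  0.0002 -0.0002]
```

View pics/pre.png

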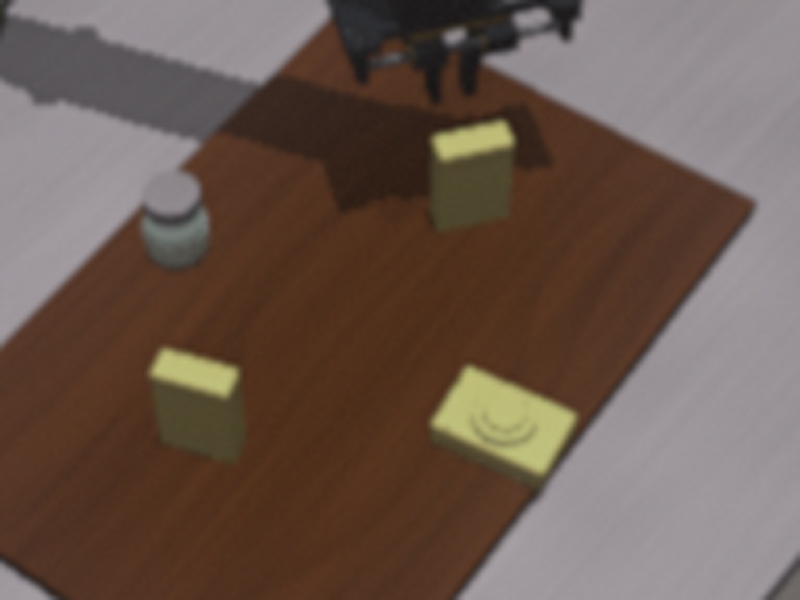

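The fingers sit behind the left bar, centred on its motif side at about (452,85), clear of the bar top at (473,140). Now the push.

Call:
send_rows --pt "20 -10 -1 0 0 0 0" --pt "20 -10 0 0 0 0 0" --pt "20 -8 0 0 0 0 0" --pt "20 -6 0 0 0 0 0" --pt "20 -6 0 0 0 0 0" --pt "20 -6 0 0 0 0 0" --pt "20 -6 0 0 0 0 0" --pt "20 -6 0 0 0 0 0" --pt "20 -6 0 0 0 0 0" --pt "20 0 0 0 0 0 0"

```text
time_s: 3.55
tool_pos: [0.5684, 0.1442, 0.1046]
tool_rot: [-180.0, 0.0, 145.9]
force: [0.1, -0.1, 0.9]
grip_width: 0.0201
```

```bash
python3 -c "
from h import *
to([.575,.14,.105],146)
a=env.read_camera('scene')[:,:,::-1];cv2.imwrite('pics/push1.png',cv2.resize(a[120:264,170:362],(800,600),interpolation=2))"
```

```text
3.55 [0.5684 0.1442 0.1046] [-179.9953    0.0413  145.9145] [ 0.1246 -0.1315  0.8881] 0.02008462144620043
shift mm [-7.8613  0.2003 -0.4149] turn [-0.0001  0.0007 -0.0015]
```

View pics/push1.png

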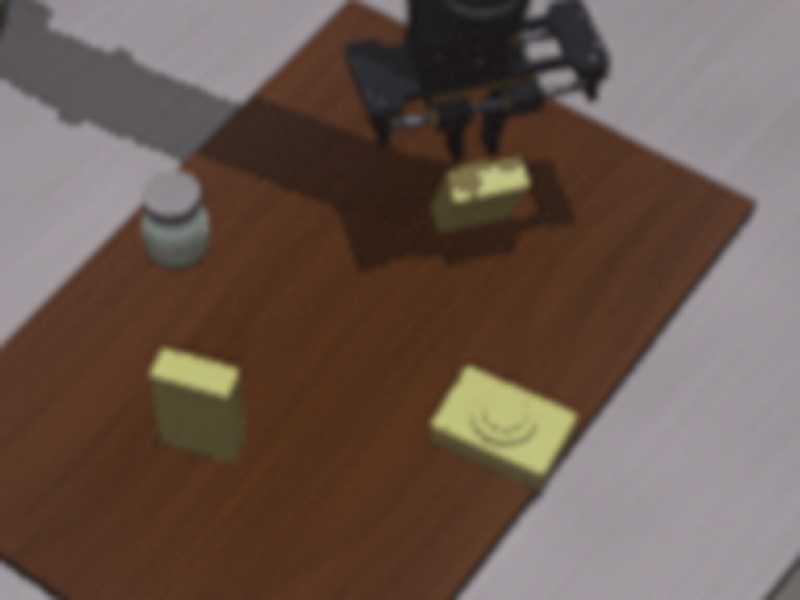

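The left bar is tilting away at (485,195) and its foot hasn't moved, with the fingers still in contact. I'll push further and follow through.

Call:
send_rows --pt "20 -6 0 0 0 0 0" --pt "20 -6 0 0 0 0 0" --pt "20 -6 0 0 0 0 0" --pt "20 -6 0 0 0 0 0" --pt "20 0 0 0 0 0 0" --pt "20 0 0 0 0 0 0" --pt "20 0 0 -30 0 0 0" --pt "20 0 0 -30 0 0 0" --pt "20 0 0 -30 0 0 0" --pt "20 0 0 0 0 0 0"

```text
time_s: 4.6
tool_pos: [0.59, 0.1325, 0.1996]
tool_rot: [179.6, 0.3, 146.0]
force: [0.6, -0.2, 0.5]
grip_width: 0.0202
```

```bash
python3 -c "
from h import *
to([.5266,-.1037,.195],111)
a=env.read_camera('scene')[:,:,::-1];cv2.imwrite('pics/push2.png',cv2.resize(a[120:264,170:362],(800,600),interpolation=2))"
```

```text
4.6 [0.59   0.1325 0.1996] [179.6045   0.2793 145.9972] [ 0.6269 -0.1614  0.5304] 0.02021907578990627
shift mm [ -79.515  -231.3471    3.3927] turn [0.0082 0.0026 0.6108]
```

View pics/push2.png

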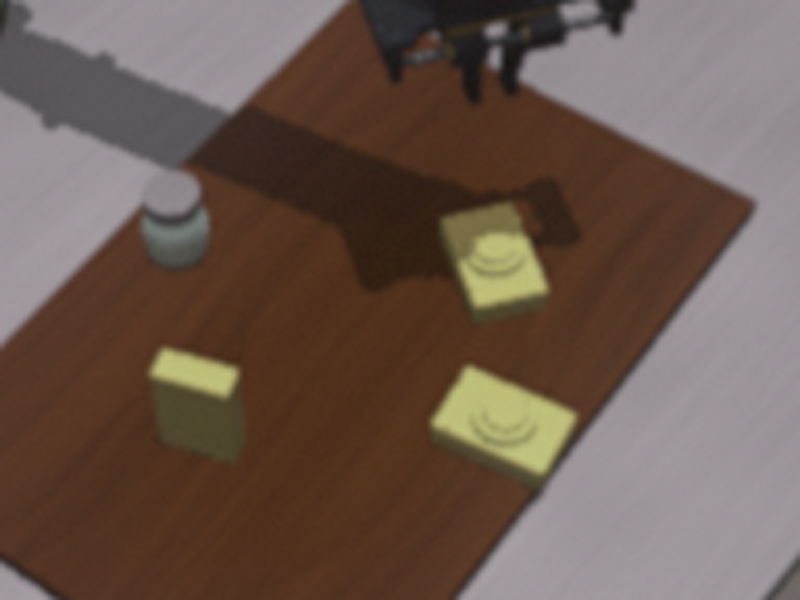

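The left bar now lies motif up at (495,260). Next is the right bar.

Call:
send_rows --pt "20 -13 -38 0 0 0 0" --pt "20 -13 -38 0 0 0 0" --pt "20 -13 -38 0 0 0 0" --pt "20 -13 -38 0 0 0 0" --pt "20 -13 -38 0 0 0 0" --pt "20 -13 -38 0 0 0 0" --pt "20 0 0 0 0 0 0.12" --pt "20 0 0 0 0 0 0.12" --pt "20 0 0 0 0 0 0.12" --pt "20 0 0 0 0 0 0.12" --pt "20 0 0 0 0 0 0.13" --pt "20 0 0 0 0 0 0"

```text
time_s: 5.85
tool_pos: [0.5238, -0.1005, 0.1934]
tool_rot: [-179.9, -0.1, 111.0]
force: [0.2, 0.2, 0.2]
grip_width: 0.0205
```

```bash
python3 -c "
from h import *
to([.5266,-.1037,.105],111)"
```

```text
5.85 [ 0.5238 -0.1005  0.1934] [-179.9001   -0.0525  111.0304] [0.2211 0.245  0.2462] 0.020513162970564842
shift mm [-4.0549  1.6217 88.3812] turn [-0.0017 -0.0009  0.0005]
```

Call:
send_rows --pt "20 0 1 30 0 0 0" --pt "20 0 1 30 0 0 0" --pt "20 0 0 28 0 0 0" --pt "20 0 0 0 0 0 0" --pt "20 0 0 0 0 0 0"

```text
time_s: 6.35
tool_pos: [0.526, -0.1002, 0.1064]
tool_rot: [-179.9, -0.0, 111.1]
force: [0.5, 0.1, 1.1]
grip_width: 0.02
```

```bash
python3 -c "
from h import *
to([.5266,-.1037,.105],111)
a=env.read_camera('scene')[:,:,::-1];cv2.imwrite('pics/pre2.png',cv2.resize(a[120:264,170:362],(800,600),interpolation=2))"
```

```text
6.35 [ 0.526  -0.1002  0.1064] [-179.9247   -0.0222  111.1254] [0.4683 0.0617 1.0738] 0.019961361796638374
shift mm [-3.5011 -0.7526  1.4145] turn [-0.0013 -0.0004  0.0022]
```

View pics/pre2.png

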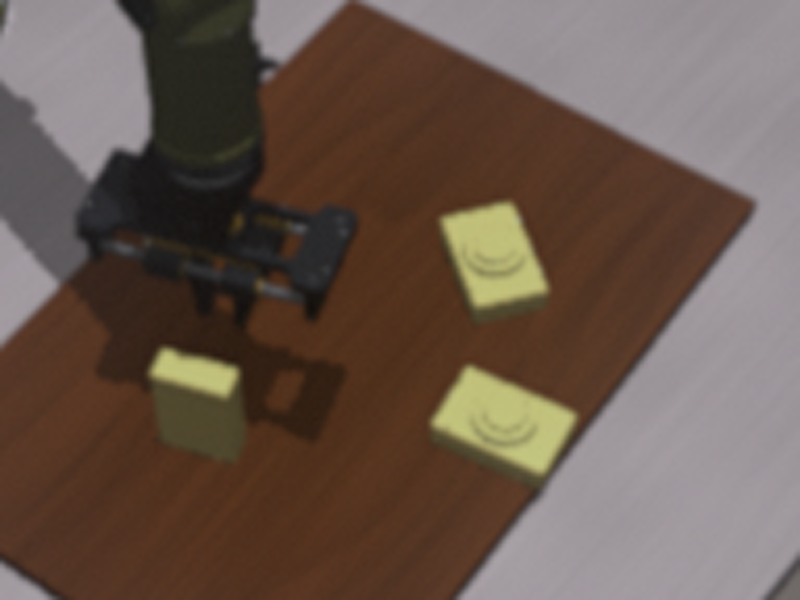

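The fingers are behind the right bar at about (222,310), centred along the push line, and the jar is well below the gripper body. Same push as before.

Call:
send_rows --pt "20 -10 -1 1 0 0 0" --pt "20 -10 0 0 0 0 0" --pt "20 -8 0 0 0 0 0" --pt "20 -6 0 0 0 0 0" --pt "20 -6 0 0 0 0 0" --pt "20 -6 0 0 0 0 0" --pt "20 -6 0 0 0 0 0" --pt "20 -6 0 0 0 0 0" --pt "20 -6 0 0 0 0 0" --pt "20 -6 0 0 0 0 0" --pt "20 -6 0 0 0 0 0" --pt "20 -6 0 0 0 0 0"

```text
time_s: 7.6
tool_pos: [0.5551, -0.1776, 0.1056]
tool_rot: [180.0, -0.0, 111.0]
force: [0.0, -0.8, 0.1]
grip_width: 0.02
```

Call:
send_rows --pt "20 -6 0 0 0 0 0" --pt "20 0 0 0 0 0 0" --pt "20 0 0 0 0 0 0" --pt "20 0 0 -30 0 0 0" --pt "20 0 0 -30 0 0 0" --pt "20 0 0 -30 0 0 0" --pt "20 40 0 -20 0 0 0" --pt "20 40 0 0 0 0 0" --pt "20 40 0 0 0 0 0" --pt "20 0 0 0 0 0 0"

```text
time_s: 8.6
tool_pos: [0.5129, -0.0638, 0.2157]
tool_rot: [179.9, -0.2, 111.6]
force: [0.3, 0.3, 0.2]
grip_width: 0.0205
```

```bash
python3 -c "
from h import *
to([.5,0,.2],111)
a=env.read_camera('scene')[:,:,::-1];b=env.read_camera('top')[:,:,::-1]
cv2.imwrite('pics/end.png',np.hstack([cv2.resize(a[110:270,160:360],(400,320),interpolation=2),cv2.resize(b[120:280,170:370],(400,320),interpolation=2)]))"
```

```text
8.6 [ 0.5129 -0.0638  0.2157] [179.9388  -0.2341 111.5658] [0.2649 0.3084 0.2472] 0.020451426821742304
shift mm [64.0274 11.4963 15.952 ] turn [ 0.001  -0.0041  0.0099]
```

View pics/end.png

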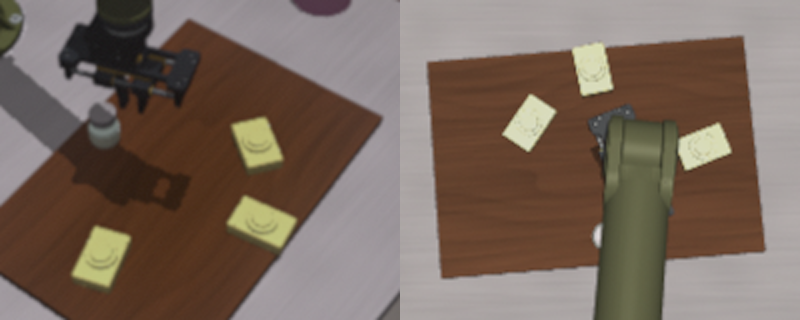

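Both bars lie motif up: scene (257,143) and (101,256), top (529,122) and (703,146). The jar and dry bar are in place and the arm is clear of everything, so I'm handing in.

```bash
python3 -c "
from h import *
print(env.sign_off())"
```

```text
the job is handed in; nothing more can be done
None
```

I tipped both standing soap bars over with the fingertips, pushing near the top on the motif side. I didn't grasp or carry either one. I handed the job in at about 8.6 s of the 42 s allowed.

- **Bars:** the last scene and top pictures show both lying flat on the board, close to where they stood, with the motif facing up.
- **Things to leave:** the lying bar and the jar show no movement by eye. The jug and spatula were mostly outside that last crop, but the arm went nowhere near the spatula and passed about 100 mm above the jug.
- **Forces:** every reading was around 1 N or less. Those come only at the end of each move, so I don't have the peak during the pushes.
- **Checks:** none failed or disagreed, but I judged the final poses from the pictures and did not measure them.

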